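Fit the two interlocking fixture plates back into their tray

TASK

Two grey aluminium fixture plates, one T-shaped and one L-shaped, belong in the square dark steel tray beside the mill. Lift each by its upright rib, turn it the way round in which the two interlock with each other and with the block fixed in the tray, and set it down so that both plates lie fully down and flush with the tray's rim. Leave the caliper and the hex key set where they are, and let go of the plates.

Things in the scene. Friction and masses are not known exactly. Their poses are not given: they have to be found in the camera images.
- tray: Fixed square dark steel tray, 120 x 120 x 17 mm; origin at the centre of its underside, z up. Pocket 92.5 mm square, walls along tray x and y, floor 5 mm and rim top 17 mm above the bench: a 3 x 3 grid of 30 mm cells centred at -30, 0, +30 mm. A fixed block, as high as the rim, fills the cell x = +30, y = 0. The plates fill the other 8 cells in only one way, in any order, 2.5 mm gap all round.
- tee_plate: Loose flat T-shaped grey anodised aluminium plate, 12 mm thick, 0.16 kg, foot edges bevelled. Bar 87.5 (along its x) x 27.5 mm; from the bar's middle a nose 27.5 mm wide stands 30 mm out to -y. Upright rib to grip: 14 mm thick (x), 36 long (y), from 12 to 42 mm above the underside. Origin: at the underside, below the rib's centre, 7 mm from the bar's centre toward the nose; z up.
- ell_plate: Loose flat L-shaped grey anodised aluminium plate, 12 mm thick, 0.16 kg, foot edges bevelled. Bar 87.5 (along its x) x 27.5 mm; at the bar's -x end a leg 27.5 mm wide stands 30 mm out to +y. Upright rib to grip: 14 mm thick (x), 26 long (y), from 12 to 42 mm above the underside. Origin: at the underside, below the rib's centre, 7 mm from the bar's centre toward -x; z up.
- tee_home (a point): Point on the tray's floor (tray x = 0, y = +23 mm, 5 mm above the bench; axes as the tray's) where the T plate's origin lies when home. The T then fills the three cells at y = +30 and the middle cell, its x and y axes pointing the same way as the tray's.
- ell_home (a point): Point on the tray's floor (tray x = -7, y = -30 mm, 5 mm above the bench; axes as the tray's) where the L plate's origin lies when home. The L then fills the three cells at y = -30 and the cell x = -30, y = 0, its x and y axes pointing the same way as the tray's.
- caliper: Bystander: sliding caliper, 80 x 210 x 20 mm, lying on the bench beyond the tray; origin under its middle.
- hexkeys: Bystander: red folding hex key set, 28 x 92 x 15 mm, between the tray and the mill; origin under its middle.
- bench_mill: Black bench mill with a clear hood, fixed, up to about 0.3 m tall, left of the tray and plates: stay clear of it, and pass well above it or round its near side.

How it is judged (in metres and radians):
At the end, for the whole second after the job is handed in: Both plates lie in the tray, fully down on its floor (underside within 2 mm of the floor's height, tilted less than 0.04 rad), each at its own place in the interlocking pattern (origin within 8 mm of its home point seen from above, x axis within 0.15 rad of the tray's), released and at rest (horizontal distance between tee_plate and tee_home below 0.008 m and z of tee_plate in the frame of tray between 0.003 and 0.007 m and angle between each of tee_plate, ell_plate's own z axis and vertical below 0.04 rad and angle between the x axis of each of tee_plate, ell_plate and the x axis of tray, either way round below 0.15 rad and linear speed of each of tee_plate, ell_plate below 0.02 m/s and horizontal distance between ell_plate and ell_home below 0.008 m and z of ell_plate in the frame of tray between 0.003 and 0.007 m); the robot touches nothing.
It fails at once if the caliper is pushed more than 20 mm from where it lay (distance of caliper from where it was at the start of the episode above 0.02 m).
It fails at once if the key set is pushed more than 20 mm from where it lay (distance of hexkeys from where it was at the start of the episode above 0.02 m).
It also fails if it takes over 64 s, if anything falls off the work surface, if the arm or the gripper's body presses on something with over 40 N, if the wrist force passes 120 N, or if a joint passes its speed limit or range.

ROBOT

A 7-joint arm with a two-finger parallel gripper is mounted at the origin on the work surface; the furniture and walls round the work are solid. World frame = base frame: x ahead of the robot, y to its left, z up, the work surface at z = 0. Lengths are in mm, angles in degrees, forces in N, time in s.
With the tool pointing down it reaches from about 350 to 900 mm from the base axis. Payload 19.9 kg.
Tool frame: the origin (TCP) lies midway between the tips of the shut fingers; the grasp point (between the pads) lies 19 mm behind it; z points along the fingers, y is the line along which they close (so a half turn about z gives the same grasp; the last joint's range is limited). The gripper opens to 94 mm and grips with 3 to 60 N. Pads are 16 mm wide; open, the fingers measure 119 mm over their backs; the gripper's body (75 mm by 177 mm) begins 78 mm behind the grasp point.
Start: joints at [-71.075, 23.915, -0.59, 92.452, 0.269, 63.638, -3.037], TCP at [227.047, 582.279, 205.425] pointing down, gripper open.
Joint ranges: [-161.28, 161.28], [-22.2, 115.67], [-73.04, 71.86], [3.21, 147.25], [-68.34, 248.33], [10.77, 114.83], [-161.83, 161.83]. Speed limits (degrees/s): [108.29, 108.29, 136.94, 136.94, 172.46, 172.46, 172.46].

INTERFACE

Orientations are given as a 3x3 rotation matrix whose columns are the frame's x, y, z axes.
In Python, from cell import state, get_image, hand_in, look_for gives the robot as it stands. The module is installed in compiled form; this text tells all that it offers.
- The arm moves only by the tool arm_command, never from a script. Its argument "deltas" is a list of rows, each an object of numbers: "x", "y", "z": the shift along the tool's x, y, z in m; "rx", "ry", "rz": the turn, a rotation vector about the tool's x, y, z in rad; "fingers": the closure, from -1 (fully open) to 1 (shut), so that 0 is half open. A call has 1 to 8 rows; each row is the pose to reach, as a shift and turn from the pose commanded when the call began, along the tool's axes at that moment; what a row does not reach only later rows make up. A row lasts 1/12 s, in which the tool goes at most 41.7 mm and 7.16 degrees, less where a joint would pass 70% of its speed; a pose out of reach is approached as far as the arm can. A call with a gripper value outside its range is refused whole. The fingers move at their own pace and stop on an object; "squeeze" is the grip in N (left out, the last holds). Time passes only in rows, so rows that repeat a pose let the fingers close. It gives the time, the measured TCP pose, the force, the opening and the grip force at its end, in the units of the state.
- state(): the state, without advancing time (a new reading comes with each control period).
- get_image(name): name is "side" or "top"; returns a dict with "image" (420x560x3 uint8, blue, green, red), "fx", "fy", "cx", "cy" (pixels), "k1" (the pictures are not rectified: a ray, as slopes to the right and down, at radius r is drawn at 1 + k1 r^2 times it, then the intrinsics apply), "rvec" (rotation vector, rad) and "tvec" (3), from world to camera coordinates, as OpenCV has them. Camera axes: x right, y down, z forward; pixel columns grow to the right and rows downward; lengths in mm; the calibration is good to about 2 mm. A picture is of the moment at which its call begins. There is no depth.
- hand_in(): hands the job in; it is judged then, once.
Trained networks look in a picture, given as the dict that the camera call returned (one of the last four; its "shot" number tells which), for a name from the list of things; names that differ only in an ending like _2 or _b are one class to them, and where a whole thing is asked for, a point or a joint stands for the part that bears it (a point fixed in the world has none). Each returns a list of dicts, best first, with "conf" (0 to 1); they miss things now and then, are a little off and sometimes report something else, mostly with a low value. They report only what shows in the picture. A call takes as long as a camera call.
- look_for(picture, thing): "uv" ([column, row] in pixels, amid what is visible of it).
The state is a dict: "clock": time; "joints": joint angles; "joint_velocities": joint speeds; "joint_torque": joint torques, N m; "eef_pos": TCP position; "tcp_rot": TCP orientation; "ft_force": force on the tool from outside, world axes, zero at the start; "ft_torque": the same for the moment, N m; "grip_width": opening from 0.0 (shut) to 1.0 (fully open); "grasp_force": force on a finger pad.
Only numpy, scipy, OpenCV 4.12 (cv2) and the standard library are available. Lean on these libraries where they do the work, as an engineer would, in place of code of your own. Each camera call takes 0.05 s, during which the arm holds its last target. There are 200 camera calls.

## Working session

There is one attempt and no reset: what is moved stays moved. The work goes in short steps, Python scripts to look and compute and a tool call to move; the robot and the scene stay as the last step left them, time stands still between calls to the robot, and variables do not carry over. Pictures are saved under pics/ and viewed, at most 10 in all, crops included, and the job is handed in when it is done.

Besides the shell and the picture viewer there is one more tool, called after "Request:" in YAML: its name, and indented under it one key for each argument. arm_command: Moves the arm, as the interface text tells. Its arguments: {"type":"object","properties":{"deltas":{"type":"array"},"squeeze":{"type":"number"}},"required":["deltas"]}

```bash
mkdir -p pics; cat > h.py <<'E'
import numpy as np, cv2
from cell import state, get_image, hand_in, look_for
def cam(p):
    R,_=cv2.Rodrigues(np.array(p["rvec"],float)); return R,np.array(p["tvec"],float).ravel()
def K(p): return np.array([[p["fx"],0,p["cx"]],[0,p["fy"],p["cy"]],[0,0,1.]])
def px2w(p,uv,z):
    R,t=cam(p); uv=np.atleast_2d(np.array(uv,float))
    d=(uv-[p["cx"],p["cy"]])/[p["fx"],p["fy"]]
    n=d.copy()
    for _ in range(30): n=d/(1+p["k1"]*(n**2).sum(1,keepdims=True))
    C=-R.T@t; ray=np.c_[n,np.ones(len(n))]@R
    return C+ray*((z-C[2])/ray[:,2])[:,None]
def w2px(p,X):
    R,t=cam(p); c=np.atleast_2d(X)@R.T+t; n=c[:,:2]/c[:,2:]
    n=n*(1+p["k1"]*(n**2).sum(1,keepdims=True))
    return n*[p["fx"],p["fy"]]+[p["cx"],p["cy"]]
E
python3 - <<'E'
from h import *
for n in ("top","side"):
    p=get_image(n); cv2.imwrite(f"pics/{n}0.png",p["image"]); np.save(f"{n}0.npy",p,allow_pickle=True)
    R,t=cam(p); print(n,-R.T@t,p["fx"],p["k1"])
    for o in ("tray","tee_plate","ell_plate","caliper","hexkeys","bench_mill"):
        for r in look_for(p,o)[:2]: print(o,r["uv"],round(r["conf"],2),px2w(p,r["uv"],12).round()[0])
s=state(); print(s["eef_pos"],np.round(s["tcp_rot"],3),s["clock"])
E
```

```text
top [ 533.72598575 -152.07097512  877.18427948] 384.57487659703565 -0.08048881849633735
tray [335.3, 214.2] 0.89 [ 566. -277.   12.]
tee_plate [307.9, 299.1] 0.57 [ 378. -211.   12.]
ell_plate [370.5, 289.2] 0.62 [ 396. -352.   12.]
hexkeys [271.5, 226.1] 0.95 [ 543. -133.   12.]
side [ 449.41908274 -853.23679346  586.21852002] 452.56140045761595 0.0181409928092818
tray [292.1, 275.7] 0.95 [ 564. -282.   12.]
tee_plate [186.5, 267.4] 0.59 [ 379. -219.   12.]
ell_plate [202.8, 325.9] 0.64 [ 402. -361.   12.]
caliper [391.2, 263.3] 0.74 [ 748. -290.   12.]
hexkeys [267.1, 224.6] 0.78 [ 545. -126.   12.]
[227.03701902 582.29393565 205.44343937] [[-0.932  0.363  0.   ]
 [ 0.363  0.932 -0.   ]
 [-0.    -0.    -1.   ]] 0.7
```

View pics/top0.png

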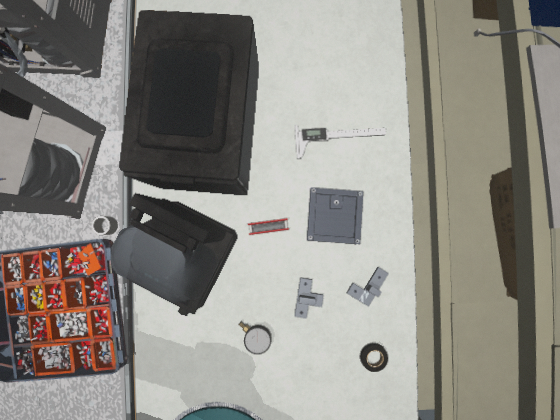

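View pics/side0.png

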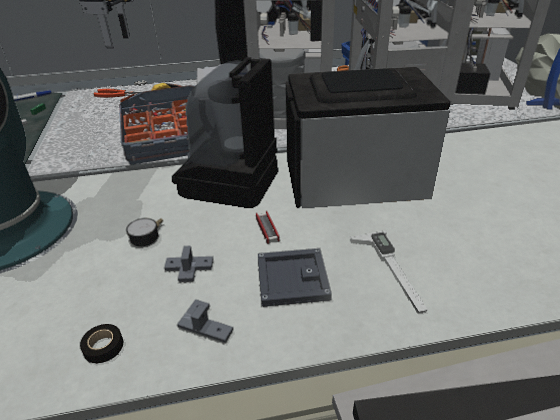

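The top picture shows the tray at about (335,215) with its block toward the top of the image (world +x). The T is at (308,298), nose to the right, and the L is at (370,288). The side view agrees. Next I'll enlarge these areas to get outlines.

```bash
python3 - <<'E'
import cv2,numpy as np
a=cv2.imread("pics/top0.png")[180:325,285:400]; b=cv2.imread("pics/side0.png")[235:350,155:340]
A=cv2.resize(a,None,fx=4,fy=4,interpolation=cv2.INTER_CUBIC)
cv2.imwrite("pics/ct.png",A)
B=cv2.resize(b,None,fx=4,fy=4,interpolation=cv2.INTER_CUBIC); cv2.imwrite("pics/cs.png",B)
E
```

```text
(no output)
```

View pics/ct.png

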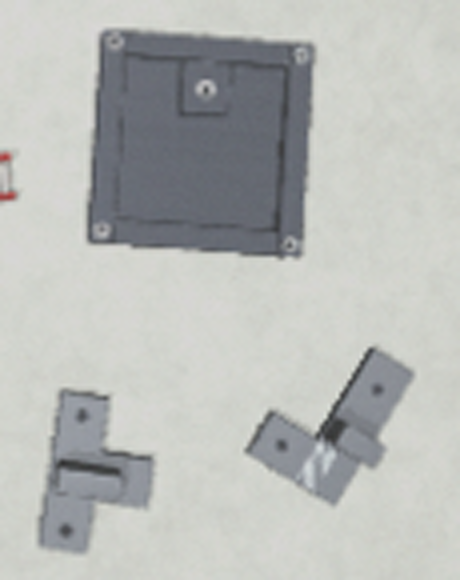

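View pics/cs.png

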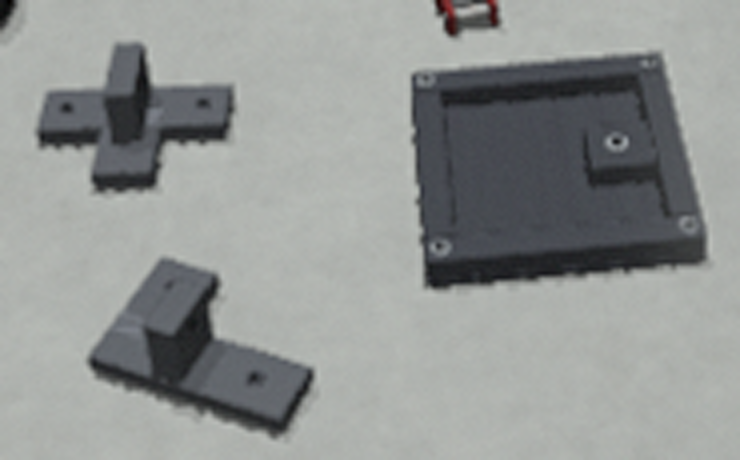

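```bash
cat > fit.py <<'E'
from h import *
from scipy.optimize import minimize
B=lambda x0,x1,y0,y1,z0,z1:np.array([[x,y,z] for x in(x0,x1) for y in(y0,y1) for z in(z0,z1)],float)
h=43.75;w=13.75
M={"tray":[B(-60,60,-60,60,0,17)],
"tee_plate":[B(-h,h,-7,-7,0,12)+0, B(-w,w,-50.75+0,7,0,12),B(-7,7,-18,18,12,42)],
"ell_plate":[B(-h+7,h+7,-w,w,0,12),B(-h+7,-h+7+27.5,0,43.75,0,12),B(-7,7,-13,13,12,42)]}
# tee bar centre at y=+7 of origin (origin 7 mm toward nose)
M["tee_plate"][0]=B(-h,h,7-w,7+w,0,12); M["tee_plate"][1]=B(-w,w,7-w-30,7,0,12)
S=6
def W(parts,q,z=0):
    c,s=np.cos(q[2]),np.sin(q[2]); R=np.array([[c,-s,0],[s,c,0],[0,0,1]])
    return [b@R.T+[q[0],q[1],z] for b in parts]
def fit(p,name,q0,z=0,thr=165):
    parts=M[name]; X=np.vstack(W(parts,q0,z)); uv=w2px(p,X)
    lo=np.floor(uv.min(0)-8).astype(int); hi=np.ceil(uv.max(0)+8).astype(int)
    g=cv2.cvtColor(p["image"][lo[1]:hi[1],lo[0]:hi[0]],cv2.COLOR_BGR2GRAY)
    G=cv2.resize(g,None,fx=S,fy=S,interpolation=cv2.INTER_CUBIC); m=(G<thr).astype(np.uint8)
    n,l,st,_=cv2.connectedComponentsWithStats(m); k=1+np.argmax(st[1:,4]); m=(l==k).astype(np.uint8)
    cn,_=cv2.findContours(m,cv2.RETR_EXTERNAL,cv2.CHAIN_APPROX_NONE); m=cv2.drawContours(np.zeros_like(m),cn,-1,1,-1)
    def cost(q):
        r=np.zeros_like(m)
        for b in W(parts,q,z):
            u=(w2px(p,b)-lo+.5)*S-.5
            cv2.fillConvexPoly(r,cv2.convexHull((u*16).round().astype(np.int32)),1,shift=4)
        return 1-(r&m).sum()/(r|m).sum()
    best=None
    for dq in (0,.15,-.15):
        q=np.array(q0,float); q[2]+=dq
        sx=np.array([q,q+[8,0,0],q+[0,8,0],q+[0,0,.12]])
        o=minimize(cost,q,method="Nelder-Mead",options=dict(initial_simplex=sx,xatol=.01,fatol=1e-6,maxiter=400))
        if best is None or o.fun<best.fun: best=o
    return best.x,best.fun
E
python3 - <<'E'
from fit import *
P={n:np.load(n+"0.npy",allow_pickle=True).item() for n in("top","side")}
for o,q in {"tray":(566,-279,-.06),"tee_plate":(378,-214,-.1),"ell_plate":(396,-358,-.52)}.items():
    for n in P:
      for t in (150,170):
        x,f=fit(P[n],o,q,0,t); print(o,n,t,x.round(1)[:2],np.degrees(x[2]).round(1),round(f,3))
E
```

```text
tray top 150 [ 563.6 -276. ] -5.3 0.016
tray top 170 [ 563.8 -276. ] -5.4 0.015
tray side 150 [ 565.2 -278.4] -5.5 0.014
tray side 170 [ 565.  -279.4] -6.0 0.042
tee_plate top 150 [ 380.5 -207. ] -10.2 0.521
tee_plate top 170 [ 380.3 -207.2] -9.8 0.033
tee_plate side 150 [ 382.  -209.4] -9.9 0.024
tee_plate side 170 [ 381.9 -209.5] -10.9 0.085
ell_plate top 150 [ 396.9 -354.2] -33.0 0.163
ell_plate top 170 [ 396.7 -354.4] -33.4 0.029
ell_plate side 150 [ 398.6 -356.2] -33.1 0.024
ell_plate side 170 [ 398.7 -356.5] -32.2 0.082
```

```bash
cat > chain.py <<'E'
# usage: chain.py x,y,z,yaw ...  (world mm, deg heading of tool y) -> tool deltas of each leg, assuming each is reached
import sys
from h import *
from scipy.spatial.transform import Rotation as Ro
s=state(); R=np.array(s["tcp_rot"]); p=np.array(s["eef_pos"]); print(s["clock"],p.round(1),"yaw",np.degrees(np.arctan2(R[1,1],R[0,1])).round(2),"w",round(s["grip_width"],3))
for a in sys.argv[1:]:
    x,y,z,w=map(float,a.split(",")); w=np.radians(w); c,d=np.cos(w),np.sin(w)
    T=np.array([[-d,c,0],[c,d,0],[0,0,-1.]]); q=np.array([x,y,z])
    print(a,"| d",(R.T@(q-p)/1000).round(4),"r",Ro.from_matrix(R.T@T).as_rotvec().round(4),"len",np.linalg.norm(q-p).round())
    R,p=T,q
E
python3 chain.py 300,400,430,35 420,120,430,5 400,-150,430,-10 381.2,-208.2,150,-10
```

```text
0.7 [227.  582.3 205.4] yaw 68.7 w 0.997
300,400,430,35 | d [-0.1342 -0.1433 -0.2245] r [-0.      0.      0.5882] len 298.0
420,120,430,5 | d [-0.2982 -0.0623  0.    ] r [0.     0.     0.5236] len 305.0
400,-150,430,-10 | d [-0.2672 -0.0435  0.    ] r [0.     0.     0.2618] len 271.0
381.2,-208.2,150,-10 | d [-0.0606 -0.0084  0.28  ] r [0. 0. 0.] len 287.0
```

Request:
arm_command:
  deltas:
    - {"x": -0.01, "y": -0.01, "z": -0.03, "rz": 0.05, "fingers": -1}
    - {"x": -0.025, "y": -0.025, "z": -0.06, "rz": 0.13, "fingers": -1}
    - {"x": -0.045, "y": -0.045, "z": -0.095, "rz": 0.21}
    - {"x": -0.065, "y": -0.068, "z": -0.13, "rz": 0.3}
    - {"x": -0.085, "y": -0.09, "z": -0.16, "rz": 0.39}
    - {"x": -0.105, "y": -0.11, "z": -0.19, "rz": 0.48}
    - {"x": -0.12, "y": -0.13, "z": -0.21, "rz": 0.55}
    - {"x": -0.134, "y": -0.143, "z": -0.2245, "rz": 0.588}

```text
schema error: expected keys x, y, z, rx, ry, rz, fingers
```

Request:
arm_command:
  deltas:
    - {"x": -0.0375, "y": -0.008, "rz": 0.066}
    - {"x": -0.075, "y": -0.016, "rz": 0.131}
    - {"x": -0.112, "y": -0.023, "rz": 0.196}
    - {"x": -0.149, "y": -0.031, "rz": 0.262}
    - {"x": -0.186, "y": -0.039, "rz": 0.327}
    - {"x": -0.224, "y": -0.047, "rz": 0.393}
    - {"x": -0.261, "y": -0.055, "rz": 0.458}
    - {"x": -0.298, "y": -0.062, "rz": 0.524}

```text
schema error: expected keys x, y, z, rx, ry, rz, fingers
```

Request:
arm_command:
  deltas:
    - {"x": -0.034, "y": -0.0055, "rz": 0.033}
    - {"x": -0.067, "y": -0.011, "rz": 0.066}
    - {"x": -0.1, "y": -0.016, "rz": 0.1}
    - {"x": -0.134, "y": -0.022, "rz": 0.13}
    - {"x": -0.167, "y": -0.027, "rz": 0.164}
    - {"x": -0.2, "y": -0.033, "rz": 0.196}
    - {"x": -0.234, "y": -0.038, "rz": 0.23}
    - {"x": -0.267, "y": -0.0435, "rz": 0.262}

```text
schema error: expected keys x, y, z, rx, ry, rz, fingers
```

```bash
python3 chain.py 381.2,-208.2,150,-10 381.2,-208.2,17,-10
```

```text
0.7 [227.  582.3 205.4] yaw 68.7 w 0.997
381.2,-208.2,150,-10 | d [-0.4308 -0.6805  0.0555] r [-0.0000e+00  1.0000e-04  1.3736e+00] len 807.0
381.2,-208.2,17,-10 | d [0.    0.    0.133] r [0. 0. 0.] len 133.0
```

Request:
arm_command:
  deltas:
    - {"x": -0.01, "y": -0.01, "z": -0.03, "rx": 0, "ry": 0, "rz": 0.05, "fingers": -1}
    - {"x": -0.025, "y": -0.025, "z": -0.06, "rx": 0, "ry": 0, "rz": 0.13, "fingers": -1}
    - {"x": -0.045, "y": -0.045, "z": -0.095, "rx": 0, "ry": 0, "rz": 0.21, "fingers": -1}
    - {"x": -0.065, "y": -0.068, "z": -0.13, "rx": 0, "ry": 0, "rz": 0.3, "fingers": -1}
    - {"x": -0.085, "y": -0.09, "z": -0.16, "rx": 0, "ry": 0, "rz": 0.39, "fingers": -1}
    - {"x": -0.105, "y": -0.11, "z": -0.19, "rx": 0, "ry": 0, "rz": 0.48, "fingers": -1}
    - {"x": -0.12, "y": -0.13, "z": -0.21, "rx": 0, "ry": 0, "rz": 0.55, "fingers": -1}
    - {"x": -0.134, "y": -0.143, "z": -0.2245, "rx": 0, "ry": 0, "rz": 0.588, "fingers": -1}

```text
clock: 1.37
eef_pos: [301.0, 398.1, 433.5]
tcp_rot: [[-0.569, 0.822, 0.002], [0.822, 0.569, 0.003], [0.002, 0.004, -1.0]]
ft_force: [0.0, 0.1, -0.7]
grip_width: 1.006
grasp_force: 0.0
```

Request:
arm_command:
  deltas:
    - {"x": -0.0375, "y": -0.008, "z": 0, "rx": 0, "ry": 0, "rz": 0.066, "fingers": -1}
    - {"x": -0.075, "y": -0.016, "z": 0, "rx": 0, "ry": 0, "rz": 0.131, "fingers": -1}
    - {"x": -0.112, "y": -0.023, "z": 0, "rx": 0, "ry": 0, "rz": 0.196, "fingers": -1}
    - {"x": -0.149, "y": -0.031, "z": 0, "rx": 0, "ry": 0, "rz": 0.262, "fingers": -1}
    - {"x": -0.186, "y": -0.039, "z": 0, "rx": 0, "ry": 0, "rz": 0.327, "fingers": -1}
    - {"x": -0.224, "y": -0.047, "z": 0, "rx": 0, "ry": 0, "rz": 0.393, "fingers": -1}
    - {"x": -0.261, "y": -0.055, "z": 0, "rx": 0, "ry": 0, "rz": 0.458, "fingers": -1}
    - {"x": -0.298, "y": -0.062, "z": 0, "rx": 0, "ry": 0, "rz": 0.524, "fingers": -1}

```text
clock: 2.03
eef_pos: [420.3, 118.7, 430.3]
tcp_rot: [[-0.084, 0.996, 0.001], [0.996, 0.084, 0.001], [0.001, 0.001, -1.0]]
ft_force: [0.7, 0.7, 0.4]
grip_width: 0.996
grasp_force: 0.0
```

Request:
arm_command:
  deltas:
    - {"x": -0.034, "y": -0.0055, "z": 0, "rx": 0, "ry": 0, "rz": 0.033, "fingers": -1}
    - {"x": -0.067, "y": -0.011, "z": 0, "rx": 0, "ry": 0, "rz": 0.066, "fingers": -1}
    - {"x": -0.1, "y": -0.016, "z": 0, "rx": 0, "ry": 0, "rz": 0.1, "fingers": -1}
    - {"x": -0.134, "y": -0.022, "z": 0, "rx": 0, "ry": 0, "rz": 0.13, "fingers": -1}
    - {"x": -0.167, "y": -0.027, "z": 0, "rx": 0, "ry": 0, "rz": 0.164, "fingers": -1}
    - {"x": -0.2, "y": -0.033, "z": 0, "rx": 0, "ry": 0, "rz": 0.196, "fingers": -1}
    - {"x": -0.234, "y": -0.038, "z": 0, "rx": 0, "ry": 0, "rz": 0.23, "fingers": -1}
    - {"x": -0.267, "y": -0.0435, "z": 0, "rx": 0, "ry": 0, "rz": 0.262, "fingers": -1}

```text
clock: 2.7
eef_pos: [399.4, -150.9, 430.2]
tcp_rot: [[0.176, 0.984, 0.001], [0.984, -0.176, 0.001], [0.001, 0.001, -1.0]]
ft_force: [1.0, 0.5, 0.5]
grip_width: 1.001
grasp_force: 0.0
```

```bash
python3 chain.py 381.2,-208.2,150,-10 381.2,-208.2,17,-10
```

```text
2.7 [ 399.4 -150.9  430.2] yaw -10.13 w 1.001
381.2,-208.2,150,-10 | d [-0.0598 -0.0081  0.2802] r [ 0.0008 -0.0007 -0.0023] len 287.0
381.2,-208.2,17,-10 | d [0.    0.    0.133] r [0. 0. 0.] len 133.0
```

Request:
arm_command:
  deltas:
    - {"x": -0.01, "y": -0.001, "z": 0.038, "rx": 0, "ry": 0, "rz": 0, "fingers": -1}
    - {"x": -0.02, "y": -0.003, "z": 0.078, "rx": 0, "ry": 0, "rz": 0, "fingers": -1}
    - {"x": -0.03, "y": -0.004, "z": 0.118, "rx": 0, "ry": 0, "rz": 0, "fingers": -1}
    - {"x": -0.04, "y": -0.005, "z": 0.158, "rx": 0, "ry": 0, "rz": 0, "fingers": -1}
    - {"x": -0.05, "y": -0.007, "z": 0.198, "rx": 0, "ry": 0, "rz": 0, "fingers": -1}
    - {"x": -0.06, "y": -0.008, "z": 0.235, "rx": 0, "ry": 0, "rz": 0, "fingers": -1}
    - {"x": -0.06, "y": -0.008, "z": 0.265, "rx": 0, "ry": 0, "rz": 0, "fingers": -1}
    - {"x": -0.06, "y": -0.008, "z": 0.28, "rx": 0, "ry": 0, "rz": 0, "fingers": -1}

```text
clock: 3.37
eef_pos: [379.9, -206.9, 147.0]
tcp_rot: [[0.175, 0.985, -0.004], [0.985, -0.175, -0.001], [-0.001, -0.003, -1.0]]
ft_force: [0.2, 0.4, -0.7]
grip_width: 1.001
grasp_force: 0.0
```

Request:
arm_command:
  deltas:
    - {"x": 0, "y": 0, "z": 0.025, "rx": 0, "ry": 0, "rz": 0, "fingers": -1}
    - {"x": 0, "y": 0, "z": 0.05, "rx": 0, "ry": 0, "rz": 0, "fingers": -1}
    - {"x": 0, "y": 0, "z": 0.075, "rx": 0, "ry": 0, "rz": 0, "fingers": -0.5}
    - {"x": 0, "y": 0, "z": 0.1, "rx": 0, "ry": 0, "rz": 0, "fingers": 0}
    - {"x": 0, "y": 0, "z": 0.115, "rx": 0, "ry": 0, "rz": 0, "fingers": 0}
    - {"x": 0, "y": 0, "z": 0.125, "rx": 0, "ry": 0, "rz": 0, "fingers": 0}
    - {"x": 0, "y": 0, "z": 0.132, "rx": 0, "ry": 0, "rz": 0, "fingers": 0}
    - {"x": 0, "y": 0, "z": 0.132, "rx": 0, "ry": 0, "rz": 0, "fingers": 0}

```text
clock: 4.03
eef_pos: [381.5, -206.8, 17.5]
tcp_rot: [[0.174, 0.985, -0.001], [0.985, -0.174, 0.0], [-0.0, -0.001, -1.0]]
ft_force: [-0.1, -0.5, 0.1]
grip_width: 0.61
grasp_force: 0.0
```

```bash
python3 chain.py 381.2,-208.2,17,-10; python3 -c "
from h import *
p=get_image('side'); cv2.imwrite('pics/s1.png',cv2.resize(p['image'][190:330,120:320],None,fx=3.5,fy=3.5))"
```

```text
4.0333 [ 381.5 -206.8   17.5] yaw -10.04 w 0.61
381.2,-208.2,17,-10 | d [-0.0014 -0.      0.0005] r [-0.0007  0.0001 -0.0006] len 2.0
```

View pics/s1.png

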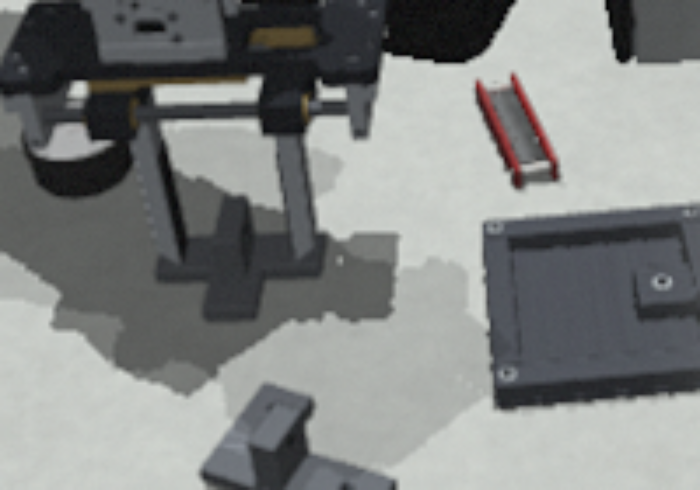

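The picture shows the fingers on either side of the T's rib, at crop pixel (235,235) with the fingers at about 170 and 300, so I'll close.

Request:
arm_command:
  deltas:
    - {"x": -0.001, "y": 0, "z": 0, "rx": 0, "ry": 0, "rz": 0, "fingers": 0.5}
    - {"x": -0.001, "y": 0, "z": 0, "rx": 0, "ry": 0, "rz": 0, "fingers": 1}
    - {"x": -0.001, "y": 0, "z": 0, "rx": 0, "ry": 0, "rz": 0, "fingers": 1}
    - {"x": -0.001, "y": 0, "z": 0, "rx": 0, "ry": 0, "rz": 0, "fingers": 1}
    - {"x": -0.001, "y": 0, "z": 0, "rx": 0, "ry": 0, "rz": 0, "fingers": 1}
    - {"x": -0.001, "y": 0, "z": 0, "rx": 0, "ry": 0, "rz": 0, "fingers": 1}
    - {"x": -0.001, "y": 0, "z": 0, "rx": 0, "ry": 0, "rz": 0, "fingers": 1}
    - {"x": -0.001, "y": 0, "z": 0, "rx": 0, "ry": 0, "rz": 0, "fingers": 1}
  squeeze: 30

```text
clock: 4.75
eef_pos: [381.6, -207.7, 18.2]
tcp_rot: [[0.174, 0.985, 0.0], [0.985, -0.174, 0.0], [0.0, 0.0, -1.0]]
ft_force: [-1.3, 1.6, 6.9]
grip_width: 0.145
grasp_force: 30.0
```

Request:
arm_command:
  deltas:
    - {"x": 0, "y": 0, "z": 0, "rx": 0, "ry": 0, "rz": 0, "fingers": 1}
    - {"x": 0, "y": 0, "z": 0, "rx": 0, "ry": 0, "rz": 0, "fingers": 1}
    - {"x": 0, "y": 0, "z": -0.01, "rx": 0, "ry": 0, "rz": 0, "fingers": 1}
    - {"x": 0, "y": 0, "z": -0.025, "rx": 0, "ry": 0, "rz": 0, "fingers": 1}
    - {"x": 0, "y": 0, "z": -0.04, "rx": 0, "ry": 0, "rz": 0, "fingers": 1}
    - {"x": 0, "y": 0, "z": -0.055, "rx": 0, "ry": 0, "rz": 0, "fingers": 1}
    - {"x": 0, "y": 0, "z": -0.06, "rx": 0, "ry": 0, "rz": 0, "fingers": 1}
    - {"x": 0, "y": 0, "z": -0.06, "rx": 0, "ry": 0, "rz": 0, "fingers": 1}

```text
clock: 5.42
eef_pos: [382.2, -207.7, 79.1]
tcp_rot: [[0.174, 0.985, 0.002], [0.985, -0.174, -0.0], [0.0, 0.002, -1.0]]
ft_force: [-0.3, -0.8, -1.4]
grip_width: 0.149
grasp_force: 30.0
```

```bash
python3 chain.py 567,-254,79,-5.4 567,-254,48,-5.4
```

```text
5.4167 [ 382.2 -207.7   79.1] yaw -10.0 w 0.149
567,-254,79,-5.4 | d [-0.0135  0.1901  0.0004] r [ 0.002  -0.0002 -0.0803] len 191.0
567,-254,48,-5.4 | d [0.    0.    0.031] r [0. 0. 0.] len 31.0
```

Request:
arm_command:
  deltas:
    - {"x": -0.001, "y": 0.015, "z": 0, "rx": 0, "ry": 0, "rz": -0.01, "fingers": 1}
    - {"x": -0.003, "y": 0.04, "z": 0, "rx": 0, "ry": 0, "rz": -0.02, "fingers": 1}
    - {"x": -0.005, "y": 0.07, "z": 0, "rx": 0, "ry": 0, "rz": -0.03, "fingers": 1}
    - {"x": -0.007, "y": 0.1, "z": 0, "rx": 0, "ry": 0, "rz": -0.045, "fingers": 1}
    - {"x": -0.009, "y": 0.13, "z": 0, "rx": 0, "ry": 0, "rz": -0.06, "fingers": 1}
    - {"x": -0.011, "y": 0.155, "z": 0, "rx": 0, "ry": 0, "rz": -0.07, "fingers": 1}
    - {"x": -0.0125, "y": 0.175, "z": 0, "rx": 0, "ry": 0, "rz": -0.08, "fingers": 1}
    - {"x": -0.0135, "y": 0.19, "z": 0, "rx": 0, "ry": 0, "rz": -0.08, "fingers": 1}

```text
clock: 6.08
eef_pos: [567.4, -254.2, 76.6]
tcp_rot: [[0.094, 0.996, -0.001], [0.996, -0.094, 0.0], [0.0, -0.001, -1.0]]
ft_force: [-0.0, -0.6, -1.0]
grip_width: 0.146
grasp_force: 30.0
```

Request:
arm_command:
  deltas:
    - {"x": 0, "y": 0, "z": 0.01, "rx": 0, "ry": 0, "rz": 0, "fingers": 1}
    - {"x": 0, "y": 0, "z": 0.022, "rx": 0, "ry": 0, "rz": 0, "fingers": 1}
    - {"x": 0, "y": 0, "z": 0.03, "rx": 0, "ry": 0, "rz": 0, "fingers": 1}
    - {"x": 0, "y": 0, "z": 0.031, "rx": 0, "ry": 0, "rz": 0, "fingers": 1}
    - {"x": 0, "y": 0, "z": 0.031, "rx": 0, "ry": 0, "rz": 0, "fingers": 1}
    - {"x": 0, "y": 0, "z": 0.031, "rx": 0, "ry": 0, "rz": 0, "fingers": 1}

```text
clock: 6.58
eef_pos: [565.9, -254.2, 47.1]
tcp_rot: [[0.095, 0.995, -0.0], [0.995, -0.095, -0.0], [-0.0, -0.0, -1.0]]
ft_force: [-0.1, -0.6, -1.3]
grip_width: 0.143
grasp_force: 30.0
```

```bash
python3 chain.py 567,-254,48,-5.4; python3 - <<'E'
from fit import *
a=[]
for n,tr in (("side",(565.2,-278.5)),("top",(563.7,-276))):
    p=get_image(n); np.save(n+"1.npy",p,allow_pickle=True)
    im=cv2.resize(p["image"],None,fx=5,fy=5,interpolation=cv2.INTER_CUBIC)
    c,s=np.cos(np.radians(-5.4)),np.sin(np.radians(-5.4)); x,y=tr[0]-s*23,tr[1]+c*23
    for b in W(M["tee_plate"],(x,y,np.radians(-5.4)),30):   # expected outline if aligned with home, underside z=30
        u=(w2px(p,b)+.5)*5-.5
        cv2.polylines(im,[cv2.convexHull(u.astype(np.int32))],True,(0,255,0),1)
    u=w2px(p,[x,y,30])[0]*5
    a.append(im[int(u[1])-300:int(u[1])+300,int(u[0])-200:int(u[0])+200])
cv2.imwrite("pics/h1.png",np.hstack(a))
E
```

```text
6.5833 [ 565.9 -254.2   47.1] yaw -5.46 w 0.143
567,-254,48,-5.4 | d [ 0.0003  0.0011 -0.0009] r [-0.      0.     -0.0011] len 1.0
```

View pics/h1.png

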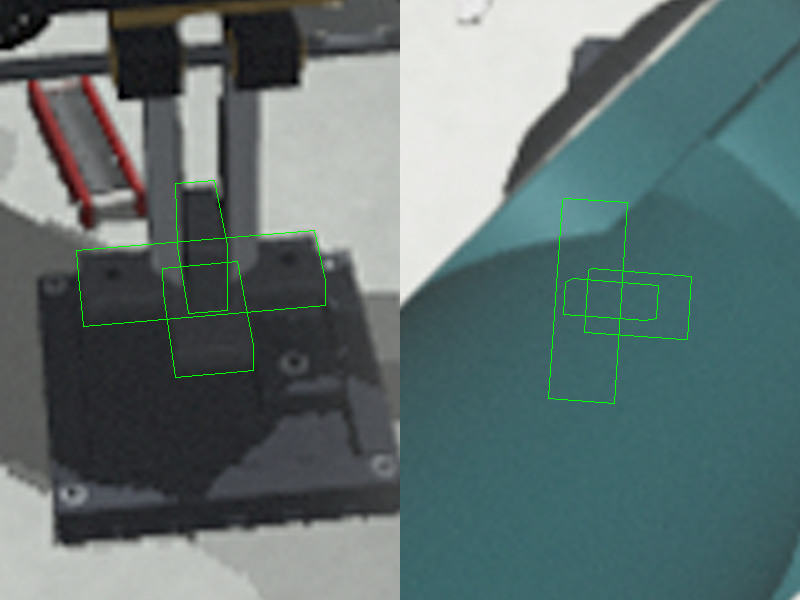

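The side view shows the held T almost on the predicted home outline (rib top near crop pixel (198,185)). The arm hides it in the top view. I'll refine the position numerically from the edges.

```bash
cat > edge.py <<'E'
from fit import *
from itertools import product
def edges(parts):
    out=[]
    for b in parts:
        for i in range(8):
            for j in range(i+1,8):
                if (np.abs(b[i]-b[j])>1e-9).sum()==1: out.append((b[i],b[j]))
    return out
def score_map(p):
    g=cv2.cvtColor(p["image"],cv2.COLOR_BGR2GRAY).astype(np.float32); g=np.log(g+8)
    g=cv2.GaussianBlur(g,(0,0),.7); gx=cv2.Sobel(g,cv2.CV_32F,1,0); gy=cv2.Sobel(g,cv2.CV_32F,0,1)
    return np.minimum(np.dstack([gx,gy]),9)
def edgefit(p,segs,q0,z,rng=6,step=.5):
    """segs in body frame; grid-search x,y about q0; score=mean |gradient normal to edge|"""
    gm=score_map(p); best=[]
    t=np.linspace(.08,.92,25)[:,None]
    for dx,dy in product(np.arange(-rng,rng+.1,step),repeat=2):
        tot=0;n=0
        for a,b in segs:
            P=W([a+(b-a)*t],(q0[0]+dx,q0[1]+dy,q0[2]),z)[0]; u=w2px(p,P).astype(np.float32)
            d=u[-1]-u[0]; nrm=np.array([-d[1],d[0]])/np.linalg.norm(d)
            v=cv2.remap(gm,u[:,0].reshape(-1,1),u[:,1].reshape(-1,1),cv2.INTER_LINEAR)[:,0]
            tot+=np.clip(np.abs(v@nrm),0,1.2).sum(); n+=len(v)
        best.append((tot/n,dx,dy))
    return sorted(best,reverse=True)
E
python3 - <<'E'
from edge import *
p=np.load("side1.npy",allow_pickle=True).item()
V=lambda *a:np.array(a,float)
# visible edges from the -y side: rib top front/left/right edges, rib front verticals, bar ends top, nose front
segs=[(V(-7,-18,42),V(7,-18,42)),(V(-7,-18,12),V(-7,-18,42)),(V(7,-18,12),V(7,-18,42)),(V(-7,18,42),V(7,18,42)),
(V(-43.75,-6.75,12),V(-14,-6.75,12)),(V(14,-6.75,12),V(43.75,-6.75,12)),(V(43.75,-6.75,0),V(43.75,-6.75,12)),(V(-43.75,-6.75,0),V(-43.75,-6.75,12)),(V(-43.75,-6.75,12),V(-43.75,20.75,12)),(V(43.75,-6.75,12),V(43.75,20.75,12)),
(V(-13.75,-36.75,12),V(13.75,-36.75,12)),(V(-13.75,-36.75,0),V(13.75,-36.75,0)),(V(-43.75,20.75,12),V(-14,20.75,12)),(V(14,20.75,12),V(43.75,20.75,12))]
for b in edgefit(p,segs,(566.5,-255,np.radians(-5.4)),29.1)[:6]: print(np.round(b,2),566.5+b[1],-255+b[2])
# same measure for the tray rim & block in the same picture
T=V
s=[(T(-60,-60,17),T(60,-60,17)),(T(-60,-60,17),T(-60,60,17)),(T(60,-60,17),T(60,0,17)),(T(-46.25,-46.25,17),T(46.25,-46.25,17)),(T(-60,-60,0),T(60,-60,0))]
for n in("side0","side1"):
  pp=np.load(n+".npy",allow_pickle=True).item()
  for b in edgefit(pp,s,(565,-278.5,np.radians(-5.4)),0)[:3]: print(n,"tray",np.round(b,2),565+b[1],-278.5+b[2])
t0=np.load("side0.npy",allow_pickle=True).item()
for b in edgefit(t0,segs,(382,-209.5,np.radians(-10)),0)[:3]: print("tee0",np.round(b,2),382+b[1],-209.5+b[2])
E
```

```text
[ 0.58  0.   -3.  ] 566.5 -258.0
[ 0.58  0.   -2.5 ] 566.5 -257.5
[ 0.58  0.5  -2.  ] 567.0 -257.0
[ 0.58  0.5  -2.5 ] 567.0 -257.5
[ 0.58  0.5  -3.  ] 567.0 -258.0
[ 0.58  0.   -3.5 ] 566.5 -258.5
side0 tray [ 0.97  1.   -0.5 ] 566.0 -279.0
side0 tray [ 0.97 -1.   -0.5 ] 564.0 -279.0
side0 tray [ 0.97  0.5  -0.5 ] 565.5 -279.0
side1 tray [ 0.95 -0.5  -1.  ] 564.5 -279.5
side1 tray [ 0.95  0.   -1.  ] 565.0 -279.5
side1 tray [ 0.95 -0.5  -0.5 ] 564.5 -279.0
tee0 [1.17 1.   0.  ] 383.0 -209.5
tee0 [1.17 1.   0.5 ] 383.0 -209.0
tee0 [1.17 1.5  0.  ] 383.5 -209.5
```

Request:
arm_command:
  deltas:
    - {"x": 0.0003, "y": 0.0006, "z": 0.004, "rx": 0, "ry": 0, "rz": 0, "fingers": 1}
    - {"x": 0.0003, "y": 0.0006, "z": 0.008, "rx": 0, "ry": 0, "rz": 0, "fingers": 1}
    - {"x": 0.0003, "y": 0.0006, "z": 0.011, "rx": 0, "ry": 0, "rz": 0, "fingers": 1}
    - {"x": 0.0003, "y": 0.0006, "z": 0.014, "rx": 0, "ry": 0, "rz": 0, "fingers": 1}
    - {"x": 0.0003, "y": 0.0006, "z": 0.016, "rx": 0, "ry": 0, "rz": 0, "fingers": 1}
    - {"x": 0.0003, "y": 0.0006, "z": 0.018, "rx": 0, "ry": 0, "rz": 0, "fingers": 1}
    - {"x": 0.0003, "y": 0.0006, "z": 0.018, "rx": 0, "ry": 0, "rz": 0, "fingers": 1}
    - {"x": 0.0003, "y": 0.0006, "z": 0.018, "rx": 0, "ry": 0, "rz": 0, "fingers": 1}

```text
clock: 7.35
eef_pos: [566.8, -253.9, 28.9]
tcp_rot: [[0.095, 0.995, -0.0], [0.995, -0.095, -0.0], [-0.0, -0.0, -1.0]]
ft_force: [0.8, -0.2, -0.2]
grip_width: 0.146
grasp_force: 30.0
```

Request:
arm_command:
  deltas:
    - {"x": 0, "y": 0, "z": 0.001, "rx": 0, "ry": 0, "rz": 0, "fingers": 1}
    - {"x": 0, "y": 0, "z": 0.002, "rx": 0, "ry": 0, "rz": 0, "fingers": 1}
    - {"x": 0, "y": 0, "z": 0.003, "rx": 0, "ry": 0, "rz": 0, "fingers": 1}
    - {"x": 0, "y": 0, "z": 0.004, "rx": 0, "ry": 0, "rz": 0, "fingers": 1}
    - {"x": 0, "y": 0, "z": 0.005, "rx": 0, "ry": 0, "rz": 0, "fingers": 1}
    - {"x": 0, "y": 0, "z": 0.0055, "rx": 0, "ry": 0, "rz": 0, "fingers": 1}

```text
clock: 7.85
eef_pos: [566.8, -253.8, 23.3]
tcp_rot: [[0.095, 0.995, -0.0], [0.995, -0.095, -0.0], [-0.0, -0.0, -1.0]]
ft_force: [-1.2, -0.4, -1.8]
grip_width: 0.15
grasp_force: 30.0
```

Request:
arm_command:
  deltas:
    - {"x": 0, "y": 0, "z": 0.0005, "rx": 0, "ry": 0, "rz": 0, "fingers": 0.3}
    - {"x": 0, "y": 0, "z": 0, "rx": 0, "ry": 0, "rz": 0, "fingers": 0}
    - {"x": 0, "y": 0, "z": 0, "rx": 0, "ry": 0, "rz": 0, "fingers": 0}
    - {"x": 0, "y": 0, "z": -0.01, "rx": 0, "ry": 0, "rz": 0, "fingers": 0}
    - {"x": 0, "y": 0, "z": -0.03, "rx": 0, "ry": 0, "rz": 0, "fingers": 0}
    - {"x": 0, "y": 0, "z": -0.06, "rx": 0, "ry": 0, "rz": 0, "fingers": 0}
    - {"x": 0, "y": 0, "z": -0.09, "rx": 0, "ry": 0, "rz": 0, "fingers": 0}
    - {"x": 0, "y": 0, "z": -0.1, "rx": 0, "ry": 0, "rz": 0, "fingers": 0}

```text
clock: 8.52
eef_pos: [568.0, -255.0, 128.2]
tcp_rot: [[0.095, 0.995, 0.004], [0.995, -0.095, -0.002], [-0.001, 0.004, -1.0]]
ft_force: [-0.4, -0.4, 0.3]
grip_width: 0.499
grasp_force: 0.0
```

```bash
python3 chain.py 398.2,-354.7,100,-33.1 398.2,-354.7,17.5,-33.1
```

```text
8.5167 [ 568.  -255.   128.2] yaw -5.47 w 0.499
398.2,-354.7,100,-33.1 | d [-0.1154 -0.1597  0.0276] r [4.600e-03 1.000e-04 4.822e-01] len 199.0
398.2,-354.7,17.5,-33.1 | d [0.     0.     0.0825] r [0. 0. 0.] len 82.0
```

Request:
arm_command:
  deltas:
    - {"x": -0.01, "y": -0.015, "z": 0, "rx": 0, "ry": 0, "rz": 0.05, "fingers": 0}
    - {"x": -0.028, "y": -0.038, "z": 0, "rx": 0, "ry": 0, "rz": 0.12, "fingers": 0}
    - {"x": -0.048, "y": -0.065, "z": 0, "rx": 0, "ry": 0, "rz": 0.2, "fingers": 0}
    - {"x": -0.067, "y": -0.092, "z": 0, "rx": 0, "ry": 0, "rz": 0.28, "fingers": 0}
    - {"x": -0.086, "y": -0.118, "z": 0.005, "rx": 0, "ry": 0, "rz": 0.36, "fingers": 0}
    - {"x": -0.103, "y": -0.141, "z": 0.012, "rx": 0, "ry": 0, "rz": 0.43, "fingers": 0}
    - {"x": -0.116, "y": -0.158, "z": 0.02, "rx": 0, "ry": 0, "rz": 0.482, "fingers": 0}
    - {"x": -0.116, "y": -0.158, "z": 0.023, "rx": 0, "ry": 0, "rz": 0.482, "fingers": 0}

```text
clock: 9.18
eef_pos: [394.7, -356.4, 100.5]
tcp_rot: [[0.553, 0.833, -0.001], [0.833, -0.553, -0.0], [-0.001, -0.0, -1.0]]
ft_force: [-0.1, 0.2, 0.3]
grip_width: 0.498
grasp_force: 0.0
```

Request:
arm_command:
  deltas:
    - {"x": 0, "y": 0, "z": 0.01, "rx": 0, "ry": 0, "rz": 0, "fingers": 0}
    - {"x": 0, "y": 0, "z": 0.025, "rx": 0, "ry": 0, "rz": 0, "fingers": 0}
    - {"x": 0, "y": 0, "z": 0.035, "rx": 0, "ry": 0, "rz": 0, "fingers": 0}
    - {"x": 0, "y": 0, "z": 0.035, "rx": 0, "ry": 0, "rz": 0, "fingers": 0}
    - {"x": 0, "y": 0, "z": 0.035, "rx": 0, "ry": 0, "rz": 0, "fingers": 0}

```text
clock: 9.6
eef_pos: [398.8, -354.0, 65.3]
tcp_rot: [[0.545, 0.839, -0.001], [0.839, -0.545, 0.0], [-0.0, -0.001, -1.0]]
ft_force: [-0.7, 0.0, 0.1]
grip_width: 0.497
grasp_force: 0.0
```

```bash
python3 chain.py 398.2,-354.7,17.5,-33.1; python3 - <<'E'
from edge import *
p=get_image("side"); np.save("side2.npy",p,allow_pickle=True)
im=cv2.resize(p["image"],None,fx=4,fy=4,interpolation=cv2.INTER_CUBIC)
q=np.radians(-5.4)
for b in W(M["tee_plate"],(567.4,-256.3,q),5): cv2.polylines(im,[cv2.convexHull(((w2px(p,b)+.5)*4).astype(np.int32))],True,(0,255,0),1)
im=np.clip(im.astype(float)*1.4,0,255)
cv2.imwrite("pics/t2.png",im[860:1400,640:1360])
E
```

```text
9.6 [ 398.8 -354.    65.3] yaw -33.0 w 0.497
398.2,-354.7,17.5,-33.1 | d [-0.0009 -0.0001  0.0478] r [-0.0008  0.0002  0.0017] len 48.0[ WARN:0@1.969] global loadsave.cpp:1063 imwrite_ Unsupported depth image for selected encoder is fallbacked to CV_8U.
```

View pics/t2.png

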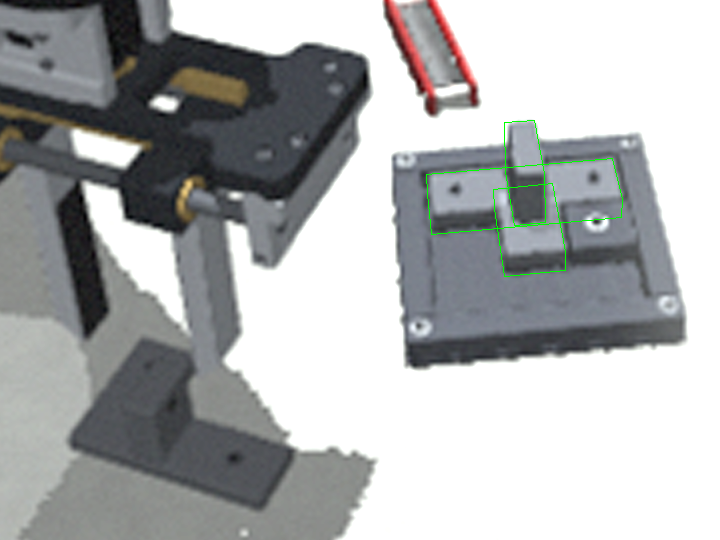

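The T sits in the tray on its home outline, around (525,200). The open fingers are above the L's rib at about (155,370). Next I'll descend and grip.

Request:
arm_command:
  deltas:
    - {"x": -0.0005, "y": 0, "z": 0.015, "rx": 0, "ry": 0, "rz": 0, "fingers": 0}
    - {"x": -0.0005, "y": 0, "z": 0.03, "rx": 0, "ry": 0, "rz": 0, "fingers": 0}
    - {"x": -0.0005, "y": 0, "z": 0.04, "rx": 0, "ry": 0, "rz": 0, "fingers": 0}
    - {"x": -0.0005, "y": 0, "z": 0.0475, "rx": 0, "ry": 0, "rz": 0, "fingers": 0}
    - {"x": -0.0005, "y": 0, "z": 0.0475, "rx": 0, "ry": 0, "rz": 0, "fingers": 0}
    - {"x": -0.0005, "y": 0, "z": 0.0475, "rx": 0, "ry": 0, "rz": 0, "fingers": 0.4}
    - {"x": -0.0005, "y": 0, "z": 0.0475, "rx": 0, "ry": 0, "rz": 0, "fingers": 0.7}
    - {"x": -0.0005, "y": 0, "z": 0.0475, "rx": 0, "ry": 0, "rz": 0, "fingers": 1}
  squeeze: 30

```text
clock: 10.32
eef_pos: [398.6, -355.0, 18.7]
tcp_rot: [[0.545, 0.838, 0.001], [0.838, -0.545, -0.001], [-0.0, 0.001, -1.0]]
ft_force: [-0.3, -0.1, -0.3]
grip_width: 0.321
grasp_force: 0.0
```

Request:
arm_command:
  deltas:
    - {"x": 0, "y": 0, "z": 0, "rx": 0, "ry": 0, "rz": 0, "fingers": 1}
    - {"x": 0, "y": 0, "z": 0, "rx": 0, "ry": 0, "rz": 0, "fingers": 1}
    - {"x": 0, "y": 0, "z": 0, "rx": 0, "ry": 0, "rz": 0, "fingers": 1}
    - {"x": 0, "y": 0, "z": 0, "rx": 0, "ry": 0, "rz": 0, "fingers": 1}

```text
clock: 10.65
eef_pos: [398.4, -354.8, 18.3]
tcp_rot: [[0.545, 0.838, 0.0], [0.838, -0.545, -0.0], [0.0, 0.0, -1.0]]
ft_force: [-0.7, 1.5, 6.0]
grip_width: 0.147
grasp_force: 30.0
```

Request:
arm_command:
  deltas:
    - {"x": 0, "y": 0, "z": -0.01, "rx": 0, "ry": 0, "rz": 0, "fingers": 1}
    - {"x": 0, "y": 0, "z": -0.025, "rx": 0, "ry": 0, "rz": 0, "fingers": 1}
    - {"x": 0, "y": 0, "z": -0.045, "rx": 0, "ry": 0, "rz": 0, "fingers": 1}
    - {"x": 0, "y": 0, "z": -0.065, "rx": 0, "ry": 0, "rz": 0, "fingers": 1}
    - {"x": 0, "y": 0, "z": -0.08, "rx": 0, "ry": 0, "rz": 0, "fingers": 1}
    - {"x": 0, "y": 0, "z": -0.08, "rx": 0, "ry": 0, "rz": 0, "fingers": 1}
    - {"x": 0, "y": 0, "z": -0.08, "rx": 0, "ry": 0, "rz": 0, "fingers": 1}

```text
clock: 11.23
eef_pos: [398.7, -354.7, 98.6]
tcp_rot: [[0.545, 0.838, 0.001], [0.838, -0.545, -0.0], [0.0, 0.001, -1.0]]
ft_force: [0.7, 0.6, -1.7]
grip_width: 0.146
grasp_force: 30.0
```

```bash
python3 chain.py 554.8,-305.5,98,-5.4
```

```text
11.2333 [ 398.7 -354.7   98.6] yaw -33.04 w 0.146
554.8,-305.5,98,-5.4 | d [0.1264 0.104  0.0008] r [ 0.0013 -0.     -0.4824] len 164.0
```

Request:
arm_command:
  deltas:
    - {"x": 0.01, "y": 0.008, "z": 0, "rx": 0, "ry": 0, "rz": -0.04, "fingers": 1}
    - {"x": 0.03, "y": 0.024, "z": 0, "rx": 0, "ry": 0, "rz": -0.11, "fingers": 1}
    - {"x": 0.052, "y": 0.043, "z": 0, "rx": 0, "ry": 0, "rz": -0.19, "fingers": 1}
    - {"x": 0.075, "y": 0.062, "z": 0, "rx": 0, "ry": 0, "rz": -0.28, "fingers": 1}
    - {"x": 0.098, "y": 0.08, "z": 0, "rx": 0, "ry": 0, "rz": -0.37, "fingers": 1}
    - {"x": 0.115, "y": 0.095, "z": 0, "rx": 0, "ry": 0, "rz": -0.44, "fingers": 1}
    - {"x": 0.1265, "y": 0.1043, "z": 0, "rx": 0, "ry": 0, "rz": -0.482, "fingers": 1}
    - {"x": 0.1265, "y": 0.1043, "z": 0, "rx": 0, "ry": 0, "rz": -0.482, "fingers": 1}

```text
clock: 11.9
eef_pos: [557.8, -303.0, 96.4]
tcp_rot: [[0.086, 0.996, -0.001], [0.996, -0.086, 0.001], [0.001, -0.001, -1.0]]
ft_force: [0.6, 0.9, -1.0]
grip_width: 0.147
grasp_force: 30.0
```

Request:
arm_command:
  deltas:
    - {"x": 0, "y": 0, "z": 0.015, "rx": 0, "ry": 0, "rz": 0, "fingers": 1}
    - {"x": 0, "y": 0, "z": 0.03, "rx": 0, "ry": 0, "rz": 0, "fingers": 1}
    - {"x": 0, "y": 0, "z": 0.045, "rx": 0, "ry": 0, "rz": 0, "fingers": 1}
    - {"x": 0, "y": 0, "z": 0.05, "rx": 0, "ry": 0, "rz": 0, "fingers": 1}
    - {"x": 0, "y": 0, "z": 0.05, "rx": 0, "ry": 0, "rz": 0, "fingers": 1}
    - {"x": 0, "y": 0, "z": 0.05, "rx": 0, "ry": 0, "rz": 0, "fingers": 1}

```text
clock: 12.4
eef_pos: [554.2, -305.9, 47.6]
tcp_rot: [[0.096, 0.995, -0.001], [0.995, -0.096, -0.0], [-0.0, -0.001, -1.0]]
ft_force: [1.1, -0.5, 0.0]
grip_width: 0.148
grasp_force: 30.0
```

```bash
python3 chain.py 554.8,-305.5,48,-5.4; python3 - <<'E'
from edge import *
p=get_image("side"); np.save("side3.npy",p,allow_pickle=True)
k=6; im=cv2.resize(p["image"],None,fx=k,fy=k,interpolation=cv2.INTER_CUBIC)
im=(255*(im/255.)**.6).astype(np.uint8)
q=np.radians(-5.4); x,y=565.2-9.8,-279-29.2
for b in W(M["ell_plate"],(x,y,q),30): cv2.polylines(im,[cv2.convexHull(((w2px(p,b)+.5)*k).astype(np.int32))],True,(0,255,0),1)
u=(w2px(p,[x,y,25])[0]*k).astype(int)
cv2.imwrite("pics/l3.png",im[u[1]-300:u[1]+250,u[0]-350:u[0]+350])
E
```

```text
12.4 [ 554.2 -305.9   47.6] yaw -5.48 w 0.148
554.8,-305.5,48,-5.4 | d [ 0.0005  0.0005 -0.0004] r [-0.0009  0.0001 -0.0014] len 1.0
```

View pics/l3.png

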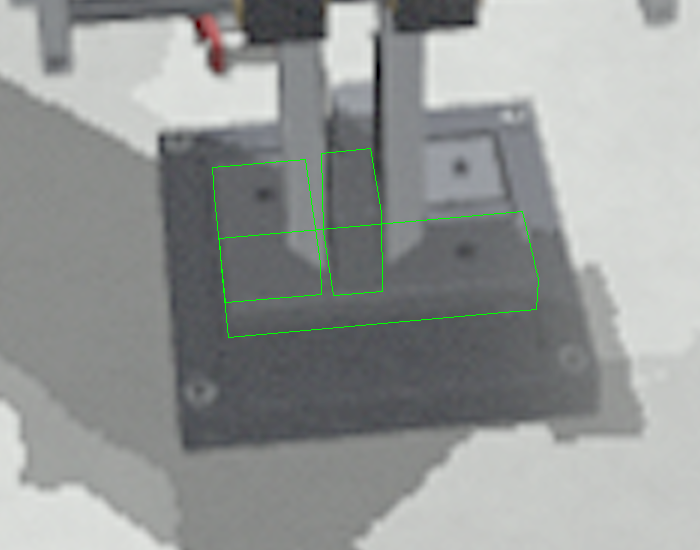

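The held L overlays its home outline to within about 1 mm (rib at about (350,220)). I'll lower it.

Request:
arm_command:
  deltas:
    - {"x": 0.0004, "y": 0.0004, "z": 0.004, "rx": 0, "ry": 0, "rz": 0, "fingers": 1}
    - {"x": 0.0004, "y": 0.0004, "z": 0.008, "rx": 0, "ry": 0, "rz": 0, "fingers": 1}
    - {"x": 0.0004, "y": 0.0004, "z": 0.011, "rx": 0, "ry": 0, "rz": 0, "fingers": 1}
    - {"x": 0.0004, "y": 0.0004, "z": 0.014, "rx": 0, "ry": 0, "rz": 0, "fingers": 1}
    - {"x": 0.0004, "y": 0.0004, "z": 0.016, "rx": 0, "ry": 0, "rz": 0, "fingers": 1}
    - {"x": 0.0004, "y": 0.0004, "z": 0.018, "rx": 0, "ry": 0, "rz": 0, "fingers": 1}
    - {"x": 0.0004, "y": 0.0004, "z": 0.018, "rx": 0, "ry": 0, "rz": 0, "fingers": 1}
    - {"x": 0.0004, "y": 0.0004, "z": 0.018, "rx": 0, "ry": 0, "rz": 0, "fingers": 1}

```text
clock: 13.12
eef_pos: [555.1, -305.3, 30.0]
tcp_rot: [[0.095, 0.995, -0.0], [0.995, -0.095, -0.0], [-0.0, -0.0, -1.0]]
ft_force: [-0.6, -0.5, -0.9]
grip_width: 0.149
grasp_force: 30.0
```

Request:
arm_command:
  deltas:
    - {"x": 0, "y": 0, "z": 0.001, "rx": 0, "ry": 0, "rz": 0, "fingers": 1}
    - {"x": 0, "y": 0, "z": 0.002, "rx": 0, "ry": 0, "rz": 0, "fingers": 1}
    - {"x": 0, "y": 0, "z": 0.003, "rx": 0, "ry": 0, "rz": 0, "fingers": 1}
    - {"x": 0, "y": 0, "z": 0.004, "rx": 0, "ry": 0, "rz": 0, "fingers": 1}
    - {"x": 0, "y": 0, "z": 0.005, "rx": 0, "ry": 0, "rz": 0, "fingers": 1}
    - {"x": 0, "y": 0, "z": 0.006, "rx": 0, "ry": 0, "rz": 0, "fingers": 1}

```text
clock: 13.62
eef_pos: [555.2, -305.3, 23.9]
tcp_rot: [[0.095, 0.995, -0.0], [0.995, -0.095, -0.0], [-0.0, 0.0, -1.0]]
ft_force: [-0.5, 0.2, -0.8]
grip_width: 0.147
grasp_force: 30.0
```

Request:
arm_command:
  deltas:
    - {"x": 0, "y": 0, "z": 0.0005, "rx": 0, "ry": 0, "rz": 0, "fingers": 1}
    - {"x": 0, "y": 0, "z": 0.0005, "rx": 0, "ry": 0, "rz": 0, "fingers": 0.3}
    - {"x": 0, "y": 0, "z": 0, "rx": 0, "ry": 0, "rz": 0, "fingers": 0}
    - {"x": 0, "y": 0, "z": 0, "rx": 0, "ry": 0, "rz": 0, "fingers": 0}
    - {"x": 0, "y": 0, "z": -0.01, "rx": 0, "ry": 0, "rz": 0, "fingers": 0}
    - {"x": 0, "y": 0, "z": -0.03, "rx": 0, "ry": 0, "rz": 0, "fingers": 0}
    - {"x": 0, "y": 0, "z": -0.06, "rx": 0, "ry": 0, "rz": 0, "fingers": 0}
    - {"x": 0, "y": 0, "z": -0.1, "rx": 0, "ry": 0, "rz": 0, "fingers": 0}

```text
clock: 14.28
eef_pos: [554.0, -304.8, 124.1]
tcp_rot: [[0.095, 0.995, -0.003], [0.995, -0.095, 0.001], [0.001, -0.003, -1.0]]
ft_force: [0.5, 0.5, 0.8]
grip_width: 0.5
grasp_force: 0.0
```

Request:
arm_command:
  deltas:
    - {"x": 0, "y": -0.02, "z": -0.02, "rx": 0, "ry": 0, "rz": 0, "fingers": 0}
    - {"x": 0, "y": -0.05, "z": -0.05, "rx": 0, "ry": 0, "rz": 0, "fingers": 0}
    - {"x": 0, "y": -0.08, "z": -0.08, "rx": 0, "ry": 0, "rz": 0, "fingers": 0}
    - {"x": 0, "y": -0.11, "z": -0.1, "rx": 0, "ry": 0, "rz": 0, "fingers": 0}
    - {"x": 0, "y": -0.14, "z": -0.1, "rx": 0, "ry": 0, "rz": 0, "fingers": 0}
    - {"x": 0, "y": -0.15, "z": -0.1, "rx": 0, "ry": 0, "rz": 0, "fingers": 0}
    - {"x": 0, "y": -0.15, "z": -0.1, "rx": 0, "ry": 0, "rz": 0, "fingers": 0}

```text
clock: 14.87
eef_pos: [404.0, -291.0, 224.9]
tcp_rot: [[0.097, 0.995, 0.002], [0.995, -0.097, 0.002], [0.002, 0.002, -1.0]]
ft_force: [-0.1, -0.1, -0.0]
grip_width: 0.502
grasp_force: 0.0
```

```bash
python3 - <<'E'
from edge import *
p=get_image("side")
k=6; im=cv2.resize(p["image"],None,fx=k,fy=k,interpolation=cv2.INTER_CUBIC)
im=(255*(im/255.)**.6).astype(np.uint8)
q=np.radians(-5.4)
u=(w2px(p,[565,-279,25])[0]*k).astype(int)
for n,xy in (("ell_plate",(555.4,-308.2)),("tee_plate",(567.4,-256.1))):
  for b in W(M[n],(*xy,q),5)[2:]: cv2.polylines(im,[cv2.convexHull(((w2px(p,b)+.5)*k).astype(np.int32))],True,(0,255,0),1)
cv2.imwrite("pics/f4.png",im[u[1]-300:u[1]+280,u[0]-350:u[0]+350])
E
```

```text
(no output)
```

View pics/f4.png

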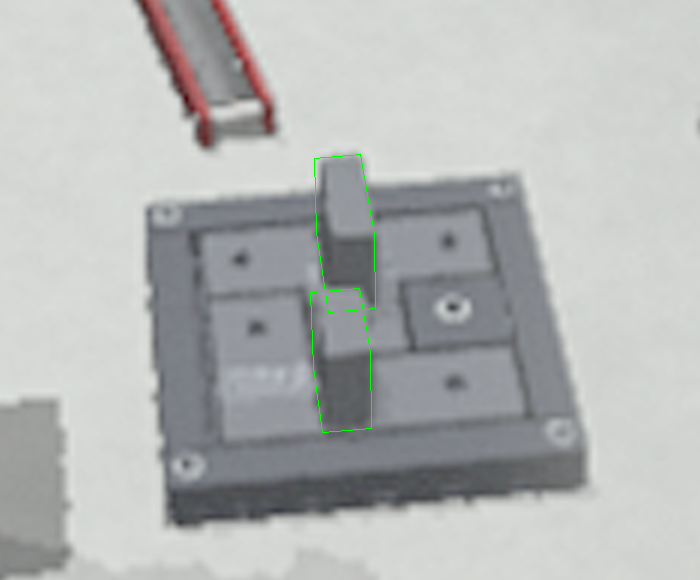

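The picture shows both plates interlocked and flush with the rim: T rib at (345,230), L rib at (340,360). The gripper is clear, so I'll hand in.

```bash
python3 -c "
from cell import hand_in
print(hand_in())"
```

```text
the job is handed in; nothing more can be done
None
```

The job is handed in at about 15 s of the 64 s: both plates lie interlocked and flush in the tray in the last picture, released, with the caliper and hex keys never touched; no verdict came back.

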